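# Throw the spice mill's grind lever into the pegged notch

## Robot

A 6-joint arm with a two-finger parallel gripper is mounted at the origin on a cart in front of the work surface, level with it; the furniture and walls round the work are solid. World frame = base frame: x ahead of the robot, y to its left, z up, the work surface at z = 0. Lengths are in m, angles in rad, forces in N, time in s.
With the tool pointing down it reaches from about 0.25 to 0.85 m from the base axis. Payload 12.5 kg.
Tool frame: the origin (TCP) lies midway between the tips of the shut fingers; the grasp point (between the pads) lies 19 mm behind it; z points along the fingers, y is the direction in which the jaws open and shut (so a half turn about z gives the same grasp; the last joint's range is limited). The gripper opens to 93 mm and grips with 3 to 60 N. Pads are 15 mm wide; open, the fingers measure 128 mm over their backs; the gripper's body (75 mm by 188 mm) begins 65 mm behind the grasp point.
Start: joints at [1.117, 0.351, 1.652, -0, 1.139, -0.085], TCP at [0.198, 0.513, 0.197] pointing down, gripper open.
Joint ranges: [-2.75, 2.75], [-0.79, 2.1], [0.01, 2.65], [-1.57, 4.71], [0.07, 3.14], [-2.87, 2.87]. Speed limits (rad/s): [2.22, 2.22, 2.79, 3.14, 3.14, 3.14].

## Interface

Orientations are given as [roll, pitch, yaw] about the fixed x, y, z axes, in that order (R = Rz(yaw) Ry(pitch) Rx(roll)).
In Python, from cell import robot gives the robot as it stands.
- The arm moves only by the tool arm_command, never from a script. Its argument "targets" is text: rows parted by semicolons, each of 5 numbers parted by spaces: the shift along the tool's x, y, z in m, then the turn about the tool's z in degrees, then the opening, from 0 (shut) to 1 (fully open). A call has 1 to 8 rows; each row is the pose to reach, as a shift and turn from the pose commanded when the call began, along the tool's axes at that moment; what a row does not reach only later rows make up. A row lasts 1/8 s, in which the tool goes at most 62.5 mm and 10.7 degrees, less where a joint would pass 70% of its speed; a pose out of reach is approached as far as the arm can. A call with a gripper value outside its range is refused whole. The fingers move at their own pace and stop on an object; the grip force is fixed at half the most. Time passes only in rows, so rows that repeat a pose let the fingers close. It gives the time, the measured TCP pose, the force and the opening at its end, in the units of the state.
- robot.read_state(): the state, without advancing time (a new reading comes with each control period).
- robot.grab_frame(name): name is "side" or "top" or "wrist"; returns the picture (400x640x3 uint8, red, green, blue); there is no depth.
- robot.camera_params(name): a dict with "mtx" (3x3 intrinsics, pixels), "R" (3x3) and "t" (3): a world point X has camera coordinates R X + t; the wrist camera has in their place "mount" (4x4, takes a point from camera to tool coordinates, whose origin is the TCP and whose axes are the flange's). Camera axes: x right, y down, z forward; pixel columns grow to the right and rows downward; lengths in m; the calibration is good to about 2 mm. The wrist camera is an equidistant fisheye: a pixel r from the principal point sees the ray r / f radians off the axis. A picture is of the moment at which its call begins: read the wrist's pose just before it. camera_params takes no time and is no camera call.
- robot.sign_off(): hands the job in, once; it reports no verdict.
Trained networks look in the newest picture that a camera, given by its name, has taken for a name from the list of things; names that differ only in an ending like _2 or _b are one class to them, and where a whole thing is asked for, a point or a joint stands for the part that bears it (a point fixed in the world has none). Each returns a list of dicts, best first, with "confidence" (0 to 1); they miss things now and then, are a little off and sometimes report something else, mostly with a low value. They report only what shows in the picture. A call takes as long as a camera call.
- robot.look_for(target, camera): "position" ([column, row] in pixels, amid what is visible of it).
- robot.masks_of(target, camera): "region" (400x640 bool, what is visible of it) and "position" ([column, row] in pixels, amid what is visible of it).
- robot.mark_of(target, camera): "position" ([column, row] in pixels: a listed point, or the origin of a listed thing).
The state is a dict: "time_s": time; "qpos": joint angles; "qvel": joint speeds; "effort": joint torques, N m; "eef_pos": TCP position; "eef_rot": TCP orientation; "wrist_force": force on the tool from outside, world axes, zero at the start; "ft_torque": the same for the moment, N m; "grip_width": finger opening in m.
Only numpy, scipy, OpenCV 4.12 (cv2) and the standard library are available. Lean on these libraries where they do the work, as an engineer would, in place of code of your own. Each camera call takes 0.05 s, during which the arm holds its last target.

## Task

The spice mill's grind lever has been left between notches. Set it to the grind marked by the tall brass peg (not the low studs): swing the lever to the peg, feel for its hidden notch a little to one side or the other, and leave the lever clicked home there with its thumb cup sprung fully up. Press the cup down where the lever has to pass a notch, do not force it, and leave the jigger beside the mill and the salt cellar in front of the sink where they stand.

Things in the scene. Friction and masses are not known exactly. Their poses are not given: they have to be found in the camera images.
- mill: spice mill, fixed: foot plate 10 mm thick reaching 210 mm forward and 120 mm back, 250 mm wide; round housing of radius 112 mm, shoulder 73 mm high, skirt down to 50 mm; hopper and crank to 178 mm high. Origin on the counter on the lever's upright pivot axis (the housing's axis); -x points to its front, where the lever sticks out.
- lever: steel arm out from the pivot axis, 40 mm above the counter (origin there; its -x runs along the arm). Turns level, about 1.1 rad in all, 1 to 4 N at the cup; stays where left. It starts at its left end seen from the robot; all notches lie to the right (anticlockwise from above). A hidden tooth under the housing springs up into three hidden notches, 0.32 rad apart.
- cup (a point): centre of the floor of the lever's black thumb cup, 150 mm from the pivot axis; inside 50 mm, outside 58 mm across, rim 9 mm above the floor. A spring pushes it up (6 to 12 N). Floor height over the counter: 57 mm with the tooth home in a notch, about 46 between notches (as at the start), 37.5 at the lower stop. Pressed to 38-41 it passes every notch; a seated lever is free only there.
- pointer (a point): outer end of the thin steel pointer tongue below the cup, on the arm's centre line, 187 mm from the pivot axis.
- tall_peg: the mark: headed brass peg, 14 mm across, 26 mm tall, on the foot plate 198 mm from the pivot axis; origin at its foot. Its notch lies up to 0.10 rad (15 mm at the cup) to either side of the line from pivot axis to peg, unknown which: feel for it. A seated lever has some 0.02 rad of play each way. All notches are shifted alike.
- low_stud_1: flat brass stud, 11 mm across, 5 mm tall, also 198 mm from the pivot axis: marks another setting, not wanted. Origin at its foot.
- low_stud_2: second such low stud, 11 mm across, 5 mm tall: marks the third setting, not wanted. Origin at its foot.
- salt_cellar: small white salt cellar, 68 mm across, 40 mm tall, standing on the strip of counter in front of the sink; loose, leave alone. Origin at the centre of its underside as it stands or lies.
- jigger: brass double-cone jigger, 44 mm across, 90 mm tall, standing to the left of the mill; loose, leave alone. Origin at the centre of its underside as it stands or lies.

How it is judged:
By the outcome, as a careful person would: the job done as asked, in the order asked, and still so for the second after the job is handed in, with the robot touching nothing.
It also fails if it takes over 45 s, if anything falls off the work surface, if the arm or the gripper's body presses on something with over 40 N, if the wrist force passes 120 N, or if a joint passes its speed limit or range.

## Working session

There is one attempt and no reset: what is moved stays moved. The work goes in short steps, Python scripts to look and compute and a tool call to move; the robot and the scene stay as the last step left them, time stands still between calls to the robot, and variables do not carry over. Pictures are saved under pics/ and viewed, and the job is handed in when it is done.

Besides the shell and the picture viewer there is one more tool, called after "Call:" by a JSON object that holds its "op" and its "data". arm_command: Moves the arm, as the interface text tells. Its arguments: {"type":"object","properties":{"targets":{"type":"string"}},"required":["targets"]}

```bash
mkdir -p pics; ls
python3 - <<'E'
from cell import robot
import cv2
s=robot.read_state(); print(s)
for n in ["side","top","wrist"]:
    im=robot.grab_frame(n); cv2.imwrite(f"pics/{n}0.png",im[:,:,::-1])
    p=robot.camera_params(n); print(n,{k:v.round(3).tolist() if hasattr(v,'round') else v for k,v in p.items()})
E
```

```text
pics
{'time_s': 0.0, 'qpos': array([ 1.11740438e+00,  3.51249545e-01,  1.65240551e+00, -4.82144339e-06,
        1.13912715e+00, -8.45781263e-02]), 'qvel': array([ 1.01378324e-03,  9.10492885e-04, -6.39010807e-04, -1.54545076e-03,
       -1.59063253e-03,  1.85856056e-05]), 'effort': array([-4.32263178e-04, -4.97319174e+01, -2.85251498e+01,  6.98675564e-02,
        2.57713837e-02, -3.18058267e-05]), 'eef_pos': array([0.19808372, 0.51269511, 0.19670123]), 'eef_rot': array([-3.14040699e+00, -9.61289166e-05,  2.77278080e+00]), 'wrist_force': array([-0.72716204, -0.15738907, -0.45745631]), 'ft_torque': array([ 0.02843148,  0.02143202, -0.024331  ]), 'grip_width': 0.0931323258539347}
side {'mtx': [[366.586, 0.0, 319.451], [0.0, 366.586, 195.359], [0.0, 0.0, 1.0]], 'R': [[0.973, -0.231, 0.017], [-0.1, -0.485, -0.869], [0.209, 0.843, -0.495]], 't': [-0.636, 0.028, 0.918]}
top {'mtx': [[418.57, 0.0, 320.048], [0.0, 418.57, 197.37], [0.0, 0.0, 1.0]], 'R': [[-0.026, -1.0, 0.003], [-0.995, 0.025, -0.095], [0.095, -0.005, -0.995]], 't': [-0.178, 0.591, 1.025]}
wrist {'mtx': [[309.707, 0.0, 320.606], [0.0, 309.707, 198.647], [0.0, 0.0, 1.0]], 'mount': [[0.0, -0.97, -0.241, 0.067], [1.0, 0.0, -0.0, 0.001], [0.0, -0.241, 0.97, -0.188], [0.0, 0.0, 0.0, 1.0]]}
```

View pics/side0.png

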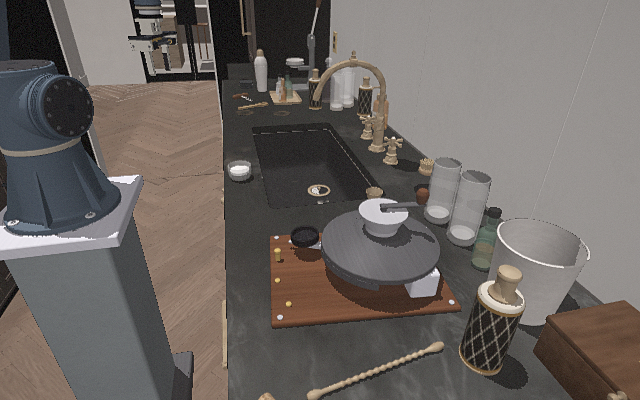

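View pics/top0.png

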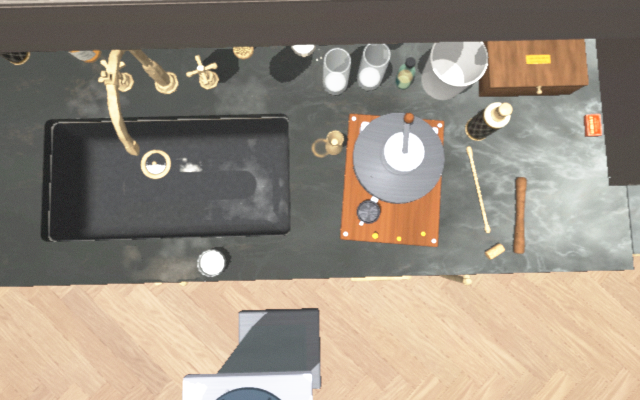

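View pics/wrist0.png

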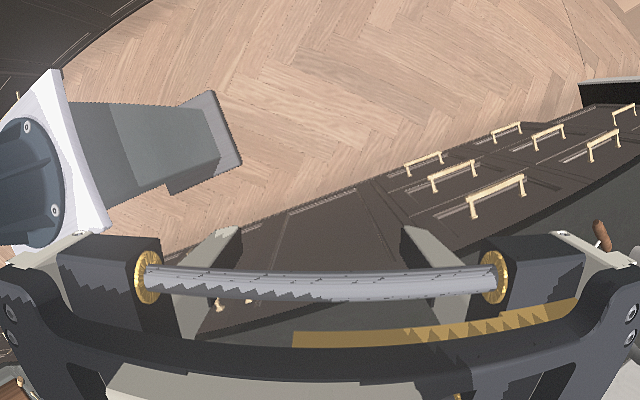

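```bash
cat > h.py <<'E'
from cell import robot
import numpy as np, cv2
from scipy.spatial.transform import Rotation as Ro
def ray(cam,px):
    p=robot.camera_params(cam)
    d=np.linalg.inv(p["mtx"])@[px[0],px[1],1]; R=p["R"]
    return -R.T@p["t"], R.T@d
def atz(cam,px,z):
    o,d=ray(cam,px); return o+d*(z-o[2])/d[2]
def proj(cam,X):
    p=robot.camera_params(cam); c=p["R"]@np.array(X)+p["t"]; c=p["mtx"]@c; return c[:2]/c[2]
def tri(p1,p2):
    o1,d1=ray("top",p1);o2,d2=ray("side",p2)
    A=np.c_[d1,-d2]; s=np.linalg.lstsq(A,o2-o1,rcond=None)[0]
    a,b=o1+s[0]*d1,o2+s[1]*d2; return (a+b)/2,np.linalg.norm(a-b)
def wproj(X,s):
    p=robot.camera_params("wrist"); R=Ro.from_euler("xyz",s["eef_rot"]).as_matrix()
    T=R.T@(np.array(X)-s["eef_pos"]); M=p["mount"]; c=M[:3,:3].T@(T-M[:3,3])
    th=np.arctan2(np.hypot(c[0],c[1]),c[2]); u=c[:2]/np.hypot(*c[:2]); f=p["mtx"][0,0]
    return p["mtx"][:2,2]+f*th*u
def watz(px,z,s):
    p=robot.camera_params("wrist"); f=p["mtx"][0,0]; v=np.array(px)-p["mtx"][:2,2]; r=np.hypot(*v);th=r/f
    c=np.r_[np.sin(th)*v/r,np.cos(th)]; M=p["mount"];R=Ro.from_euler("xyz",s["eef_rot"]).as_matrix()
    d=R@M[:3,:3]@c; o=R@M[:3,3]+s["eef_pos"]; return o+d*(z-o[2])/d[2]
E
python3 - <<'E'
from h import *
Z=dict(cup=.046,pointer=.03,tall_peg=.01,low_stud_1=.01,mill=0,lever=.04,jigger=0,salt_cellar=0)
for n,z in Z.items():
    for c in ["top","side"]:
        for r in robot.mark_of(n,c)[:4]:
            print(n,c,np.round(r["position"],1),round(r["confidence"],2),atz(c,r["position"],z).round(4))
E
```

```text
cup top [368.9 213.6] 0.82 [ 0.5417 -0.3125  0.046 ]
cup side [304.5 236. ] 0.89 [ 0.548  -0.3091  0.046 ]
pointer top [358.4 226.8] 0.8 [ 0.5102 -0.287   0.03  ]
pointer side [287.5 240.4] 0.71 [ 0.5147 -0.2953  0.03  ]
tall_peg top [365.3 211. ] 0.7 [ 0.5505 -0.3079  0.01  ]
tall_peg top [373.2 236.5] 0.44 [ 0.4852 -0.3257  0.01  ]
tall_peg side [275.7 260.4] 0.53 [ 0.4848 -0.3297  0.01  ]
low_stud_1 side [278.7 282.7] 0.56 [ 0.4819 -0.3944  0.01  ]
low_stud_1 side [291.9 302.6] 0.39 [ 0.4976 -0.4484  0.01  ]
mill top [388.9 164.8] 0.82 [ 0.67   -0.3749  0.    ]
mill side [378.7 269.7] 0.75 [ 0.6829 -0.3895  0.    ]
jigger top [331.9 143.7] 0.87 [ 0.7296 -0.228   0.    ]
salt_cellar top [214.3 263.8] 0.61 [0.4265 0.0799 0.    ]
salt_cellar side [242.8 174.6] 0.96 [0.4418 0.0937 0.    ]
```

Run:
```python
import cv2
a=cv2.imread("pics/top0.png")[100:260,300:480]; cv2.imwrite("pics/topz.png",cv2.resize(a,None,fx=3.7,fy=3.7,interpolation=cv2.INTER_CUBIC))
a=cv2.imread("pics/side0.png")[180:340,250:470]; cv2.imwrite("pics/sidez.png",cv2.resize(a,None,fx=3.6,fy=3.6,interpolation=cv2.INTER_CUBIC))
```

```text
(no output)
```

View pics/topz.png

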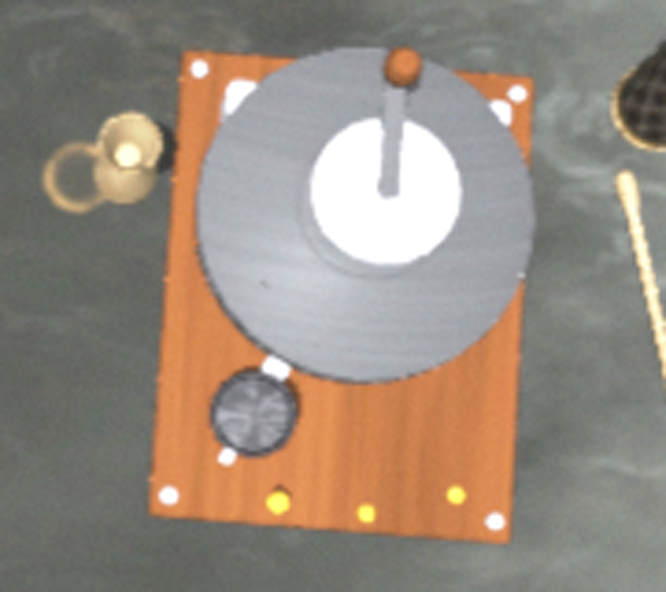

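View pics/sidez.png

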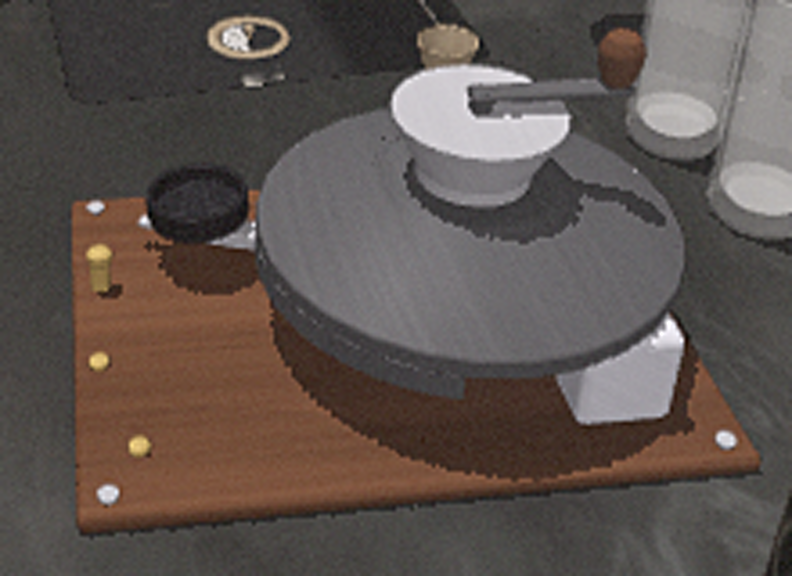

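Run:
```python
from h import *
f=3.7;T=lambda u,v:(300+(u+.5)/f-.5,100+(v+.5)/f-.5)
S=lambda u,v:(250+u/3.6,180+v/3.6)
pts={'peg':(T(278,502),S(98,253)),'s1':(T(366,513),S(98,360)),'s2':(T(456,495),S(139,445)),'cup':(T(254,410),S(198,205)),'hopper':(T(386,191),S(480,105))}
for k,(a,b) in pts.items():
    X,e=tri(a,b); print(k,X.round(4),round(e,4))
peg=atz("top",pts['peg'][0],.035)[:2];s1=atz("top",pts['s1'][0],.015)[:2];s2=atz("top",pts['s2'][0],.015)[:2]
pegS=atz("side",pts['peg'][1],.034)[:2];s1S=atz("side",pts['s1'][1],.015)[:2];s2S=atz("side",pts['s2'][1],.015)[:2]
print(peg,pegS,s1,s1S,s2,s2S)
c=atz("top",T(365,214),.073)[:2]; print("housing",c)
cup=atz("top",T(254,410),.052)[:2]; print("cup",cup)
from scipy.optimize import least_squares
def res(x):
    cx,cy,a=x; C=np.array([cx,cy]); r=[]
    for p,k in ((peg,0),(s1,1),(s2,2)):
        t=a+.32*k; r+=list(C+.198*np.array([np.cos(t),np.sin(t)])-p)
    r+=list((C-c)*.7); r.append(np.linalg.norm(cup-C)-.15)
    return r
o=least_squares(res,[c[0],c[1],-3]); print(o.x,np.round(o.fun*1000,1))
C=o.x[:2]
for n,p in(('peg',peg),('s1',s1),('s2',s2),('cup',cup)): d=p-C; print(n,np.linalg.norm(d),np.arctan2(d[1],d[0])%(2*np.pi))
```

```text
peg [ 0.4886 -0.3268  0.0327] 0.0011
s1 [ 0.4795 -0.3894  0.0126] 0.0009
s2 [ 0.4905 -0.4517  0.0124] 0.0016
cup [ 0.5491 -0.3113  0.0451] 0.0009
hopper [ 0.6773 -0.3863  0.1408] 0.0023
[ 0.48803455 -0.32642644] [ 0.48900494 -0.32852197] [ 0.47904104 -0.38889749] [ 0.47969666 -0.39206523] [ 0.48968717 -0.45097967] [ 0.49098172 -0.45425597]
housing [ 0.67498092 -0.38580558]
cup [ 0.54913106 -0.3105745 ]
[ 0.67690654 -0.38682147 -3.45120994] [ 0.3 -0.1 -0.1  0.  -0.1 -0.1  1.3 -0.7 -1.2]
peg 0.19829318929997508 2.832101086429323
s1 0.1978763960077267 3.152084353611026
s2 0.19790747182439847 3.471740428060368
cup 0.14879574726954836 2.6035839139635333
```

```bash
cat >> h.py <<'E'
def shift(X):
    s=robot.read_state(); R=Ro.from_euler("xyz",s["eef_rot"]).as_matrix(); return R.T@(np.array(X)-s["eef_pos"])
E
python3 - <<'E'
from h import *
print(shift([.548,-.310,.15]),wproj([.548,-.31,.046],robot.read_state()))
E
```

```text
[-0.62294197 -0.64154609  0.04725879] [ 79.92854424 418.85595368]
```

Call:
{"op": "arm_command", "data": {"targets": "-0.041 -0.043 0 0 0; -0.082 -0.086 0 0 0; -0.123 -0.129 0 0 0; -0.164 -0.172 0 0 0; -0.205 -0.215 0 0 0; -0.246 -0.258 0 0 0; -0.287 -0.301 0 0 0; -0.328 -0.344 0 0 0"}}

```text
time_s: 1.95
eef_pos: [0.3808, 0.072, 0.1976]
eef_rot: [3.141, 0.001, 2.773]
wrist_force: [0.7, 0.3, -0.7]
grip_width: 0.0177
```

Run:
```python
from h import *
s=robot.read_state();print(s["time_s"],s["eef_pos"],s["eef_rot"],s["grip_width"],s["qpos"],shift([.548,-.310,.15]))
```

```text
1.95 [0.38075202 0.07204107 0.19760401] [3.14104020e+00 9.77986783e-04 2.77282877e+00] 0.017729682520820293 [ 6.66404927e-02  4.50481165e-02  2.03492053e+00  1.01329226e-04
  1.06050425e+00 -1.13544167e+00] [-0.29366936 -0.29609759  0.04772766]
```

Call:
{"op": "arm_command", "data": {"targets": "-0.042 -0.042 0 0 0; -0.084 -0.084 0 0 0; -0.126 -0.126 0 0 0; -0.168 -0.168 0 0 0; -0.21 -0.21 0 0 0; -0.252 -0.252 0.015 0 0; -0.294 -0.296 0.03 0 0; -0.294 -0.297 0.047 0 0"}}

```text
time_s: 2.95
eef_pos: [0.5478, -0.3123, 0.1489]
eef_rot: [-3.141, 0.0, 2.77]
wrist_force: [0.1, 1.2, 0.1]
grip_width: 0.0004
```

Run:
```python
from h import *
s=robot.read_state();print(s["time_s"],s["eef_pos"],s["eef_rot"],s["grip_width"],s["wrist_force"])
im=robot.grab_frame("wrist");cv2.imwrite("pics/w1.png",im[:,:,::-1]);
print("cup pred",wproj([.548,-.31,.046],s),"peg pred",wproj([.488,-.327,.034],s))
for n,z in(("cup",.046),("pointer",.035),("tall_peg",.01)):
  for r in robot.mark_of(n,"wrist")[:2]: print(n,r["position"],r["confidence"],watz(r["position"],z,s))
```

```text
2.95 [ 0.54780466 -0.31225585  0.14891374] [-3.14122628e+00  4.68237446e-04  2.76994970e+00] 0.0003551804261209263 [0.06385493 1.20314934 0.08499464]
cup pred [322.19150393 192.49515297] peg pred [283.6874212 140.2595011]
cup [322.5, 191.5] 0.76 [ 0.54719314 -0.30936772  0.046     ]
pointer [326.8, 151.9] 0.83 [ 0.51412101 -0.29195968  0.035     ]
tall_peg [287.3, 138.2] 0.61 [ 0.48759878 -0.32577569  0.01      ]
```

View pics/w1.png

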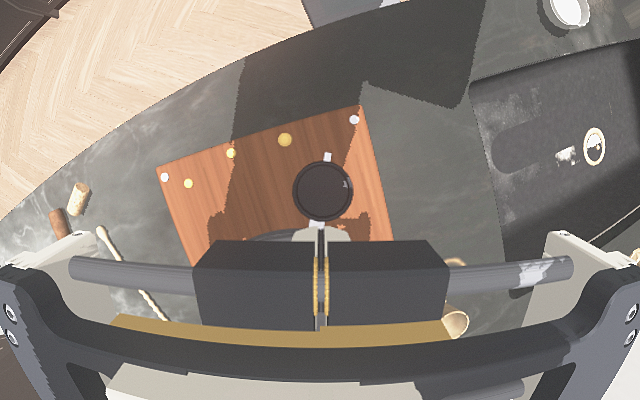

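Call:
{"op": "arm_command", "data": {"targets": "0 0 0.03 0 0; 0 0 0.06 0 0; 0 0 0.08 0 0; 0 0 0.089 0 0; 0 0 0.094 0 0; 0 0 0.098 0 0; 0 0 0.098 0 0"}}

```text
time_s: 4.03
eef_pos: [0.5475, -0.3092, 0.0525]
eef_rot: [-3.142, 0.0, 2.773]
wrist_force: [-0.6, -0.7, 0.9]
grip_width: 0.0003
```

```bash
cat > st.py <<'E'
from h import *
s=robot.read_state();p=s["eef_pos"];d=p[:2]-[.677,-.387]
print(round(s["time_s"],2),p.round(4),"F",s["wrist_force"].round(2),"ang",np.arctan2(d[1],d[0]).round(4),"r",np.hypot(*d).round(4),"yaw",s["eef_rot"][2].round(3))
import sys
for c in sys.argv[1:]:
    im=robot.grab_frame(c)
    if c=="wrist":im2=im
    elif c=="top":im2=cv2.resize(im[100:260,300:480],None,fx=3.7,fy=3.7)
    else: im2=cv2.resize(im[180:340,250:470],None,fx=3.6,fy=3.6)
    fn=f"pics/{c}_{s['time_s']:.2f}.png";cv2.imwrite(fn,im2[:,:,::-1]);print(fn)
E
python3 st.py side
```

```text
4.03 [ 0.5475 -0.3092  0.0525] F [-0.61 -0.68  0.92] ang 2.6005 r 0.1511 yaw 2.773
pics/side_4.03.png
```

View pics/side_4.03.png

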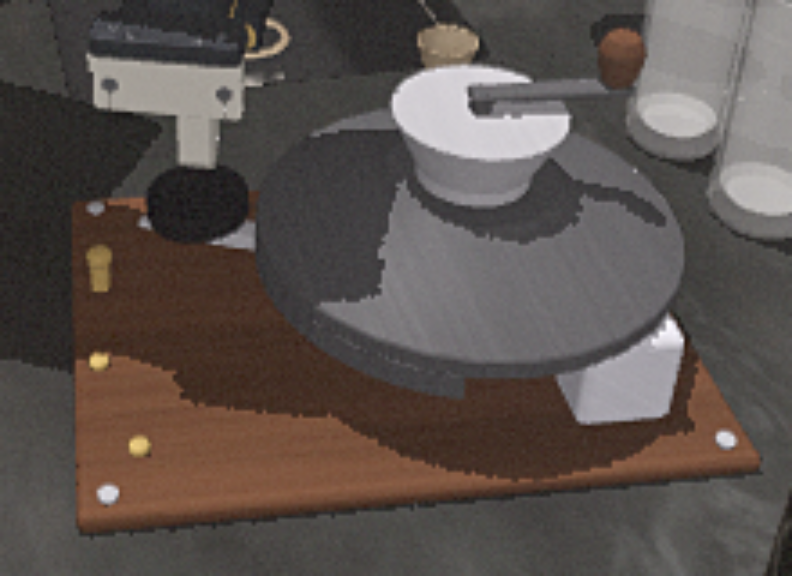

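Call:
{"op": "arm_command", "data": {"targets": "0 0 0.002 0 0; 0 0 0.004 0 0; 0 0 0.006 0 0; 0 0 0.008 0 0; 0 0 0.008 0 0"}}

```text
time_s: 4.7
eef_pos: [0.5472, -0.3091, 0.044]
eef_rot: [3.142, -0.0, 2.773]
wrist_force: [-0.5, -0.1, -0.1]
grip_width: 0.0007
```

Call:
{"op": "arm_command", "data": {"targets": "0 0 0.001 0 0; 0 0 0.002 0 0; 0 0 0.002 0 0"}}

```text
time_s: 5.08
eef_pos: [0.5473, -0.3091, 0.0422]
eef_rot: [3.142, -0.0, 2.773]
wrist_force: [0.5, -0.2, -0.6]
grip_width: 0.0001
```

```bash
python3 st.py side wrist
```

```text
5.08 [ 0.5473 -0.3091  0.0422] F [ 0.53 -0.2  -0.64] ang 2.6008 r 0.1513 yaw 2.773
pics/side_5.08.png
pics/wrist_5.08.png
```

View pics/side_5.08.png

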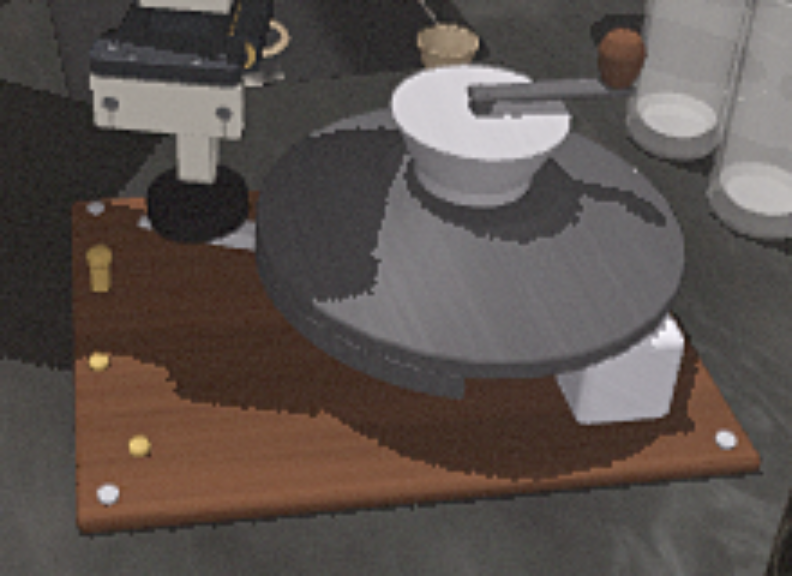

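View pics/wrist_5.08.png

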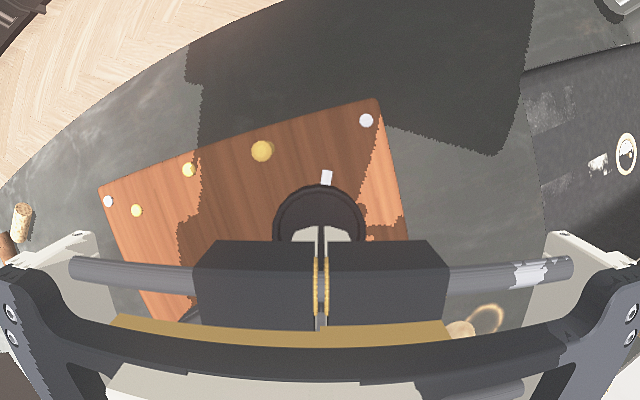

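Call:
{"op": "arm_command", "data": {"targets": "0 0 0.001 0 0; 0 0 0.002 0 0; 0 0 0.002 0 0"}}

```text
time_s: 5.55
eef_pos: [0.5473, -0.3091, 0.0401]
eef_rot: [3.142, -0.0, 2.773]
wrist_force: [-0.9, 0.6, 0.4]
grip_width: 0.0007
```

Call:
{"op": "arm_command", "data": {"targets": "0 0 0.001 0 0; 0 0 0.002 0 0; 0 0 0.002 0 0"}}

```text
time_s: 5.92
eef_pos: [0.5473, -0.3091, 0.0381]
eef_rot: [3.142, -0.0, 2.773]
wrist_force: [0.7, -0.1, 0.2]
grip_width: 0.0008
```

Run:
```python
from h import *
s=robot.read_state();print(s["effort"],s["wrist_force"],s["ft_torque"])
im=robot.grab_frame("side")[170:280,260:350];cv2.imwrite("pics/sz2.png",cv2.resize(im[:,:,::-1],None,fx=5.4,fy=5.4,interpolation=cv2.INTER_CUBIC)); 
for n in("cup","pointer"):
  for c in("side",): print(n,robot.mark_of(n,c))
for z in (.037,.046,.057): print(z,proj("side",[.548,-.31,z]))
```

```text
[-1.61663911e-04 -6.26529121e+01 -2.39768851e+01 -2.51675234e-02
  5.85412513e-02 -2.34128919e-05] [ 0.66776275 -0.12319569  0.19786927] [-0.05124595 -0.00407265 -0.02772669]
cup [{'position': [307.6, 235.1], 'confidence': 0.77}, {'position': [278.1, 281.7], 'confidence': 0.54}, {'position': [240.2, 171.9], 'confidence': 0.25}]
pointer [{'position': [285.0, 241.5], 'confidence': 0.97}]
0.037 [304.58221349 239.82839569]
0.046 [304.56823389 236.26456552]
0.057 [304.5509201  231.85074491]
```

View pics/sz2.png

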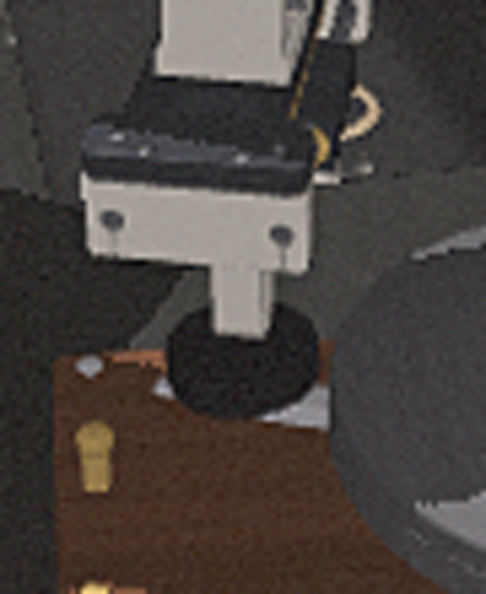

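Run:
```python
from h import *
for z in (.046,.055):
  print(z,[((proj("side",[.548+.025*np.cos(t),-.31+.025*np.sin(t),z])-[260,170])*5.4).round(0).tolist() for t in np.radians([0,90,180,250,270,290])])
cup=.548,-.31
print([((proj("side",[.548-.006,-.31-.016,z])-[260,170])*5.4).round(0).tolist() for z in(.038,.046,.055,.06,.065)])
s=robot.read_state();print([wproj([.548,-.31,z],s).round(1).tolist() for z in(.038,.046)], [wproj(s["eef_pos"]+[0,0,dz],s).round(0).tolist() for dz in (0,.01,.02,.03)])
im=cv2.resize(robot.grab_frame("wrist")[170:330,240:400],None,fx=3.7,fy=3.7,interpolation=cv2.INTER_CUBIC);cv2.imwrite("pics/wz3.png",np.clip(im[:,:,::-1].astype(float)*2,0,255))
```

```text
0.046 [[305.0, 350.0], [228.0, 321.0], [175.0, 366.0], [230.0, 398.0], [254.0, 397.0], [276.0, 392.0]]
0.055 [[305.0, 330.0], [228.0, 301.0], [175.0, 346.0], [230.0, 378.0], [254.0, 377.0], [276.0, 372.0]]
[[233.0, 402.0], [233.0, 385.0], [233.0, 365.0], [233.0, 354.0], [233.0, 343.0]]
[[318.6, 230.3], [318.5, 234.6]] [[320.0, 229.0], [319.0, 235.0], [319.0, 241.0], [319.0, 247.0]][ WARN:0@0.913] global loadsave.cpp:1063 imwrite_ Unsupported depth image for selected encoder is fallbacked to CV_8U.
```

View pics/wz3.png

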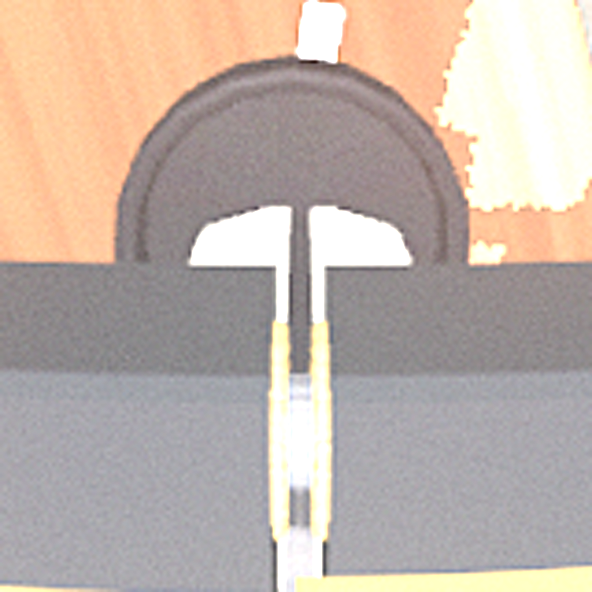

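Call:
{"op": "arm_command", "data": {"targets": "0 0 0.001 0 0; 0 0 0.002 0 0; 0 0 0.003 0 0; 0 0 0.004 0 0; 0 0 0.004 0 0"}}

```text
time_s: 6.75
eef_pos: [0.5473, -0.3091, 0.0341]
eef_rot: [3.142, -0.0, 2.773]
wrist_force: [-0.2, 0.2, 0.3]
grip_width: 0.0007
```

Call:
{"op": "arm_command", "data": {"targets": "0 0 0.001 0 0; 0 0 0.002 0 0; 0 0 0.003 0 0; 0 0 0.003 0 0"}}

```text
time_s: 7.25
eef_pos: [0.5473, -0.3091, 0.0311]
eef_rot: [3.142, -0.0, 2.773]
wrist_force: [0.0, -0.1, -0.5]
grip_width: 0.0008
```

```bash
python3 st.py side
python3 - <<'E'
from h import *
im=cv2.resize(cv2.imread("pics/side0.png")[170:280,260:350],None,fx=5.4,fy=5.4,interpolation=cv2.INTER_CUBIC);cv2.imwrite("pics/sz0.png",np.clip(im.astype(float)*2,0,255).astype(np.uint8))
im=cv2.resize(robot.grab_frame("side")[170:280,260:350],None,fx=5.4,fy=5.4,interpolation=cv2.INTER_CUBIC)[:,:,::-1];cv2.imwrite("pics/sz4.png",np.clip(im.astype(float)*3,0,255).astype(np.uint8))
E
```

```text
7.25 [ 0.5473 -0.3091  0.0311] F [ 0.01 -0.11 -0.47] ang 2.6005 r 0.1513 yaw 2.773
pics/side_7.25.png
```

View pics/sz4.png

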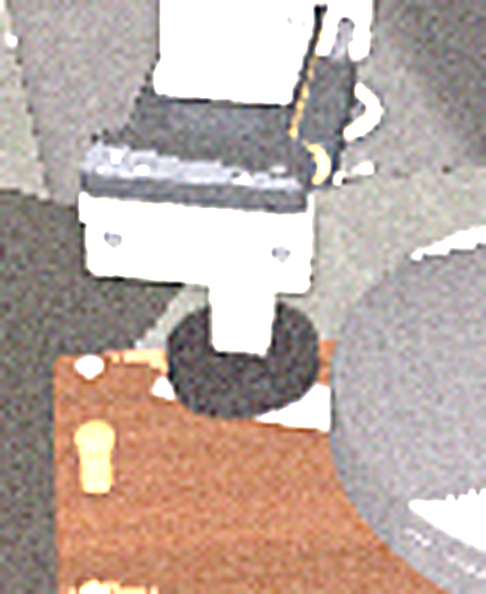

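View pics/sz0.png

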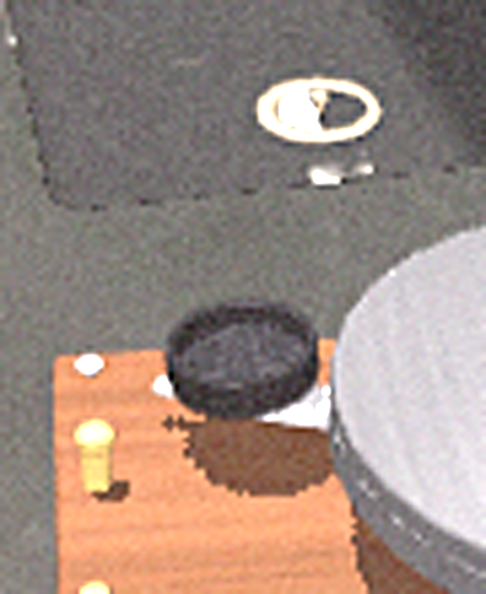

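Call:
{"op": "arm_command", "data": {"targets": "0 0 0.001 0 0; 0 0 0.002 0 0; 0 0 0.003 0 0; 0 0 0.003 0 0"}}

```text
time_s: 7.85
eef_pos: [0.5473, -0.3091, 0.0282]
eef_rot: [3.142, -0.0, 2.773]
wrist_force: [-0.6, -0.4, -0.3]
grip_width: 0.0006
```

Call:
{"op": "arm_command", "data": {"targets": "0 0 0.001 0 0; 0 0 0.002 0 0; 0 0 0.003 0 0; 0 0 0.003 0 0"}}

```text
time_s: 8.35
eef_pos: [0.5473, -0.3091, 0.0251]
eef_rot: [3.142, -0.0, 2.773]
wrist_force: [0.5, 0.2, -0.5]
grip_width: 0.0004
```

Call:
{"op": "arm_command", "data": {"targets": "0 0 0.001 0 0; 0 0 0.002 0 0; 0 0 0.003 0 0; 0 0 0.003 0 0"}}

```text
time_s: 8.85
eef_pos: [0.5473, -0.3091, 0.0221]
eef_rot: [3.142, -0.0, 2.773]
wrist_force: [0.1, 0.1, -0.5]
grip_width: 0.0001
```

```bash
python3 st.py
python3 - <<'E'
from h import *
im=cv2.resize(robot.grab_frame("side")[170:280,260:350],None,fx=5.4,fy=5.4,interpolation=cv2.INTER_CUBIC)[:,:,::-1];cv2.imwrite("pics/sz5.png",np.clip(im.astype(float)*3,0,255).astype(np.uint8))
E
```

```text
8.85 [ 0.5473 -0.3091  0.0221] F [ 0.09  0.13 -0.53] ang 2.6006 r 0.1513 yaw 2.773
```

View pics/sz5.png

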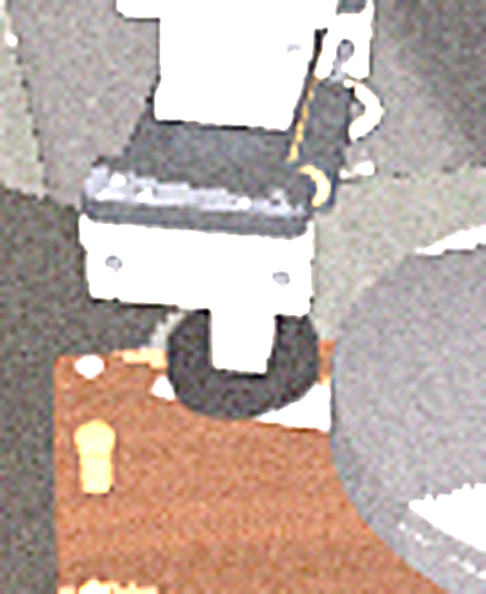

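Call:
{"op": "arm_command", "data": {"targets": "0.003 0 0.001 0 0; 0.003 0 0.002 0 0; 0.003 0 0.003 0 0; 0.003 0 0.003 0 0"}}

```text
time_s: 9.4
eef_pos: [0.5446, -0.3081, 0.02]
eef_rot: [-3.141, 0.0, 2.773]
wrist_force: [-3.5, 1.7, 8.8]
grip_width: 0.0004
```

Call:
{"op": "arm_command", "data": {"targets": "0 0 -0.003 0 0; 0 0 -0.005 0 0; 0.0003 -0.002 -0.005 0 0; 0.0006 -0.004 -0.005 0 0; 0.0009 -0.006 -0.005 0 0; 0.0012 -0.008 -0.005 0 0; 0.0015 -0.01 -0.005 0 0; 0.0017 -0.012 -0.005 0 0"}}

```text
time_s: 10.4
eef_pos: [0.5386, -0.3187, 0.0242]
eef_rot: [-3.142, -0.0, 2.773]
wrist_force: [-0.6, -0.7, -0.2]
grip_width: 0.0004
```

```bash
python3 st.py
python3 - <<'E'
from h import *
im=cv2.resize(robot.grab_frame("side")[170:280,260:350],None,fx=5.4,fy=5.4,interpolation=cv2.INTER_CUBIC)[:,:,::-1];cv2.imwrite("pics/sz6.png",np.clip(im.astype(float)*3,0,255).astype(np.uint8))
E
```

```text
10.4 [ 0.5386 -0.3187  0.0242] F [-0.57 -0.7  -0.16] ang 2.6834 r 0.1544 yaw 2.773
```

View pics/sz6.png

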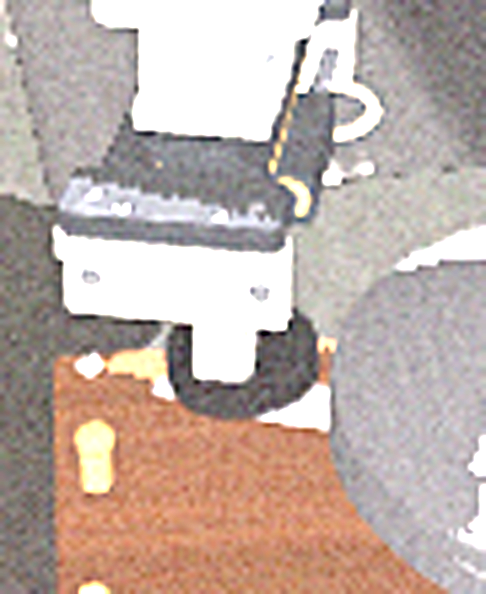

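Call:
{"op": "arm_command", "data": {"targets": "0 -0.002 0 0 0; 0 -0.004 0 0 0; 0 -0.006 0 0 0; 0 -0.008 0 0 0; 0 -0.010 0 0 0; 0 -0.012 0 0 0"}}

```text
time_s: 11.2
eef_pos: [0.5346, -0.3293, 0.0243]
eef_rot: [3.141, 0.0, 2.773]
wrist_force: [2.8, 5.4, 1.8]
grip_width: 0.0004
```

```bash
python3 st.py
cat > sd.py <<'E'
from h import *
import sys
im=cv2.resize(robot.grab_frame("side")[170:280,260:350],None,fx=5.4,fy=5.4,interpolation=cv2.INTER_CUBIC)[:,:,::-1];cv2.imwrite("pics/%s.png"%sys.argv[1],np.clip(im.astype(float)*3,0,255).astype(np.uint8))
E
python3 sd.py sz7
```

```text
11.2 [ 0.5346 -0.3293  0.0243] F [2.84 5.38 1.79] ang 2.7564 r 0.1536 yaw 2.773
```

View pics/sz7.png

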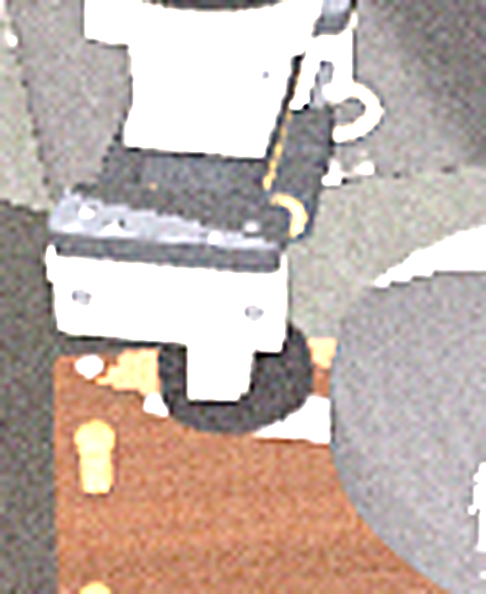

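Call:
{"op": "arm_command", "data": {"targets": "-0.0002 -0.002 0 0 0; -0.0003 -0.004 0 0 0; -0.0004 -0.006 0 0 0; -0.0006 -0.008 0 0 0"}}

```text
time_s: 11.75
eef_pos: [0.5323, -0.337, 0.0244]
eef_rot: [3.141, 0.0, 2.773]
wrist_force: [2.1, 5.8, 1.9]
grip_width: 0.0001
```

```bash
python3 st.py
python3 - <<'E'
from h import *
for n,z in (("pointer",.032),("cup",.046)):
  for r in robot.mark_of(n,"top")[:2]:
    X=atz("top",r["position"],z); d=X[:2]-[.677,-.387]; print(n,r["confidence"],X,np.hypot(*d),np.arctan2(d[1],d[0]))
E
```

```text
11.75 [ 0.5323 -0.337   0.0244] F [2.11 5.77 1.93] ang 2.8091 r 0.1531 yaw 2.773
pointer 0.8 [ 0.51020125 -0.28684262  0.032     ] 0.19455931028854773 2.600828813481446
cup 0.82 [ 0.54167508 -0.31252733  0.046     ] 0.15446363444862488 2.638500039945951
```

Call:
{"op": "arm_command", "data": {"targets": "-0.0002 -0.002 0 0 0; -0.0003 -0.004 0 0 0; -0.0004 -0.004 0 0 0"}}

```text
time_s: 12.22
eef_pos: [0.5311, -0.3412, 0.0243]
eef_rot: [3.141, 0.0, 2.773]
wrist_force: [2.9, 4.0, 1.2]
grip_width: 0.0007
```

```bash
python3 st.py
python3 - <<'E'
from h import *
robot.grab_frame("side")
for n,z in (("pointer",.032),("cup",.046)):
  for r in robot.mark_of(n,"side")[:2]:
    X=atz("side",r["position"],z); d=X[:2]-[.677,-.387]; print(n,r["confidence"],X,np.hypot(*d),np.arctan2(d[1],d[0])%6.283)
E
```

```text
12.22 [ 0.5311 -0.3412  0.0243] F [2.91 4.   1.25] ang 2.8378 r 0.1529 yaw 2.773
pointer 0.92 [ 0.49987668 -0.32572026  0.032     ] 0.18742432509282805 2.808510585166511
```

Call:
{"op": "arm_command", "data": {"targets": "-0.0002 -0.002 0 0 0; -0.0005 -0.004 0 0 0; -0.0007 -0.004 0 0 0"}}

```text
time_s: 12.75
eef_pos: [0.5302, -0.3453, 0.0243]
eef_rot: [3.142, 0.0, 2.773]
wrist_force: [1.3, 3.8, 2.0]
grip_width: 0.0006
```

Call:
{"op": "arm_command", "data": {"targets": "-0.0003 -0.002 0 0 0; -0.0006 -0.004 0 0 0; -0.0006 -0.004 0 0 0"}}

```text
time_s: 13.12
eef_pos: [0.5293, -0.3494, 0.0243]
eef_rot: [-3.141, 0.0, 2.773]
wrist_force: [1.7, 2.9, 1.7]
grip_width: 0.0007
```

Call:
{"op": "arm_command", "data": {"targets": "-0.0003 -0.002 0 0 0; -0.0006 -0.004 0 0 0; -0.0006 -0.004 0 0 0"}}

```text
time_s: 13.5
eef_pos: [0.5285, -0.3536, 0.0245]
eef_rot: [-3.141, 0.001, 2.773]
wrist_force: [2.5, 2.4, 1.9]
grip_width: 0.0005
```

```bash
python3 st.py top; python3 sd.py sz8
```

```text
13.5 [ 0.5285 -0.3536  0.0245] F [2.51 2.36 1.89] ang 2.9201 r 0.1522 yaw 2.773
pics/top_13.50.png
```

View pics/sz8.png

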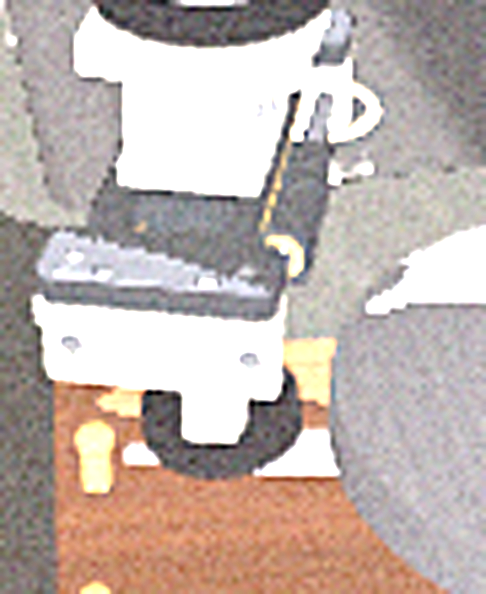

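Call:
{"op": "arm_command", "data": {"targets": "-0.0004 -0.002 0 0 0; -0.0008 -0.004 0 0 0; -0.0008 -0.004 0 0 0"}}

```text
time_s: 13.98
eef_pos: [0.5276, -0.3581, 0.0249]
eef_rot: [-3.141, 0.001, 2.773]
wrist_force: [-0.1, 1.2, 8.1]
grip_width: 0.0008
```

```bash
python3 st.py
python3 - <<'E'
from h import *
for px in ((281.5+3.0,253.6),(285.9,253.9)):
    X=atz("side",px,.032); d=X[:2]-[.677,-.387]; print(X,np.hypot(*d),np.arctan2(d[1],d[0])%6.283)
E
```

```text
13.97 [ 0.5276 -0.3581  0.0249] F [-0.11  1.21  8.11] ang 2.9504 r 0.1521 yaw 2.773
[ 0.50182794 -0.33936946  0.032     ] 0.18153214408746343 2.876104070858647
[ 0.50437155 -0.34086984  0.032     ] 0.17868568565901827 2.880471665779438
```

Call:
{"op": "arm_command", "data": {"targets": "0 0 -0.002 0 0; 0 0 -0.004 0 0; 0 0 -0.005 0 0; 0 0 -0.005 0 0"}}

```text
time_s: 14.48
eef_pos: [0.5279, -0.3581, 0.03]
eef_rot: [-3.141, 0.001, 2.773]
wrist_force: [0.3, 0.5, 6.8]
grip_width: 0.0006
```

Call:
{"op": "arm_command", "data": {"targets": "0 0 -0.002 0 0; 0 0 -0.004 0 0; 0 0 -0.004 0 0"}}

```text
time_s: 14.85
eef_pos: [0.5279, -0.3579, 0.0336]
eef_rot: [-3.141, 0.001, 2.773]
wrist_force: [2.6, -0.4, 4.4]
grip_width: 0.0008
```

```bash
python3 st.py
```

```text
14.85 [ 0.5279 -0.3579  0.0336] F [ 2.56 -0.45  4.36] ang 2.9486 r 0.1519 yaw 2.773
```

Call:
{"op": "arm_command", "data": {"targets": "0 0 -0.001 0 0; 0 0 -0.003 0 0; 0 0 -0.003 0 0"}}

```text
time_s: 15.22
eef_pos: [0.527, -0.357, 0.0358]
eef_rot: [3.141, -0.002, 2.773]
wrist_force: [-0.1, 0.2, -0.3]
grip_width: 0.0008
```

```bash
python3 st.py;python3 sd.py sz9
```

```text
15.22 [ 0.527  -0.357   0.0358] F [-0.14  0.22 -0.32] ang 2.9443 r 0.1529 yaw 2.773
```

View pics/sz9.png

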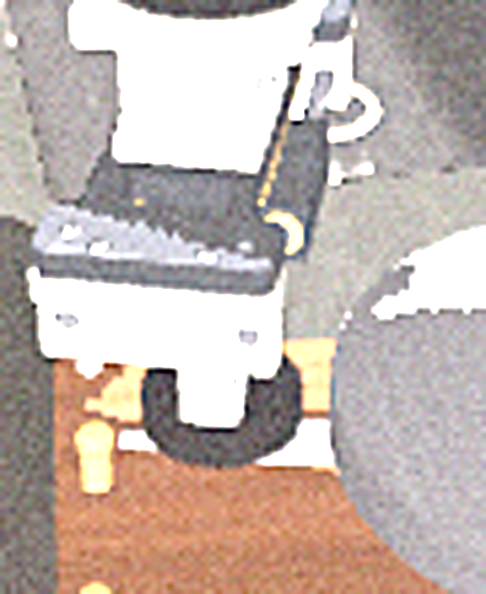

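Call:
{"op": "arm_command", "data": {"targets": "0 0.003 -0.005 0 0; 0 0.003 -0.02 0 0; 0 0.003 -0.05 0 0; 0 0.003 -0.1 0 0; 0 0.05 -0.15 0 0; 0 0.11 -0.15 0 0; 0.02 0.17 -0.15 0 0; 0.02 0.17 -0.15 0 0"}}

```text
time_s: 16.27
eef_pos: [0.5707, -0.188, 0.1877]
eef_rot: [3.141, 0.001, 2.777]
wrist_force: [-1.4, -0.5, 0.1]
grip_width: 0.0004
```

```bash
python3 st.py side top;python3 - <<'E'
from h import *
C=np.array([.677,-.387])
for n in ("cup","pointer","jigger","salt_cellar"):
  P={}
  for c in("top","side"):
    for r in robot.mark_of(n,c)[:1]:
      P[c]=r["position"]; print(n,c,np.round(P[c],1),r["confidence"])
  if len(P)==2 :
    X,e=tri(P["top"],P["side"]); d=X[:2]-C; print(X,e,np.hypot(*d),np.arctan2(d[1],d[0])%6.283)
E
python3 sd.py sz10
```

```text
16.27 [ 0.5707 -0.188   0.1877] F [-1.38 -0.53  0.1 ] ang 2.0616 r 0.2256 yaw 2.777
pics/side_16.27.png
pics/top_16.27.png
cup top [384.  216.6] 0.57
cup side [303.1 244. ] 0.76
[ 0.53513419 -0.34816911  0.05647363] 0.004620558595445854 0.14708414259653899 2.874420891131198
pointer top [378.  230.8] 0.78
pointer side [281.1 251.4] 0.65
[ 0.49743041 -0.33474881  0.03479548] 0.0031051068760936103 0.18701718224895852 2.8584313272946993
jigger top [330.  146.5] 0.52
salt_cellar top [213.4 263.7] 0.57
salt_cellar side [240.6 174.2] 0.82
[0.43138283 0.07973901 0.00908839] 0.008106809759269742 0.5274211749326831 2.0552156245988225
```

View pics/sz10.png

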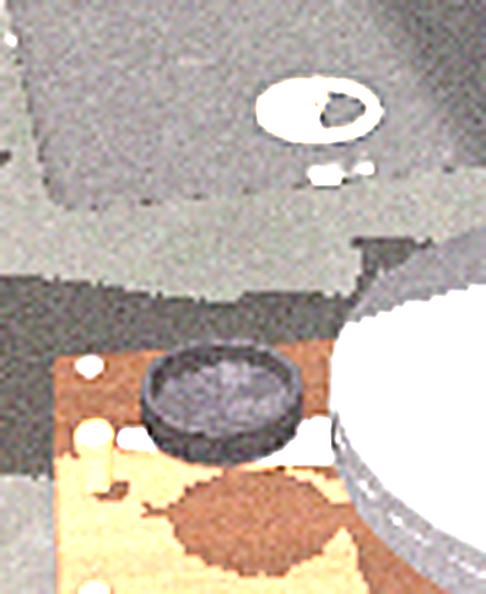

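```bash
python3 - <<'E'
from h import *
im=cv2.imread("pics/side_16.27.png")
# overlay predicted outer rim ellipses on enlarged top & side
for cam,(x0,y0,w,h,f) in {"side":(260,170,90,110,5.4),"top":(340,180,80,70,8)}.items():
    fr=robot.grab_frame(cam)[y0:y0+h,x0:x0+w,::-1]; g=cv2.resize(fr,None,fx=f,fy=f,interpolation=cv2.INTER_CUBIC); g=np.clip(g.astype(float)*(2 if cam=="side" else 1.3),0,255).astype(np.uint8)
    a=2.885
    for z,col in((.066,(0,255,0)),(.055,(0,0,255))):
        c=np.array([.677+.15*np.cos(a),-.387+.15*np.sin(a)])
        P=[((proj(cam,[c[0]+.029*np.cos(t),c[1]+.029*np.sin(t),z])-[x0,y0]+.5)*f).astype(int) for t in np.linspace(0,6.28,60)]
        cv2.polylines(g,[np.array(P)],True,col,1)
    cv2.imwrite(f"pics/ov_{cam}.png",g)
E
python3 -c "
import cv2,numpy as np
a=cv2.imread('pics/ov_side.png');b=cv2.imread('pics/ov_top.png')
h=max(a.shape[0],b.shape[0]);b=b[:, :310+0] if 0 else cv2.resize(b,None,fx=.48,fy=.48) if 0 else b
b=b[:,150:460] ;a=np.pad(a,((0,h-a.shape[0]),(0,0),(0,0)));b=np.pad(b,((0,h-b.shape[0]),(0,0),(0,0)))
cv2.imwrite('pics/ov.png',np.hstack([a,b]))"
```

```text
(no output)
```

View pics/ov.png

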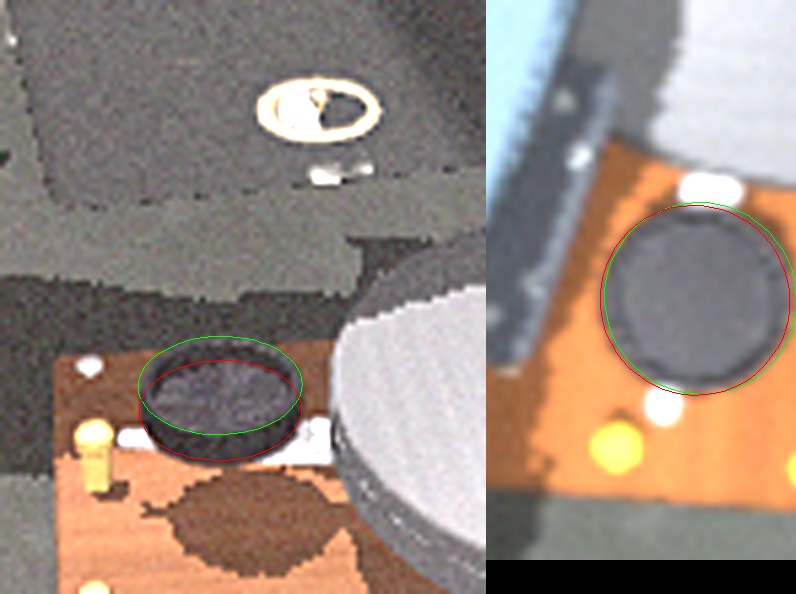

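View pics/top_16.27.png

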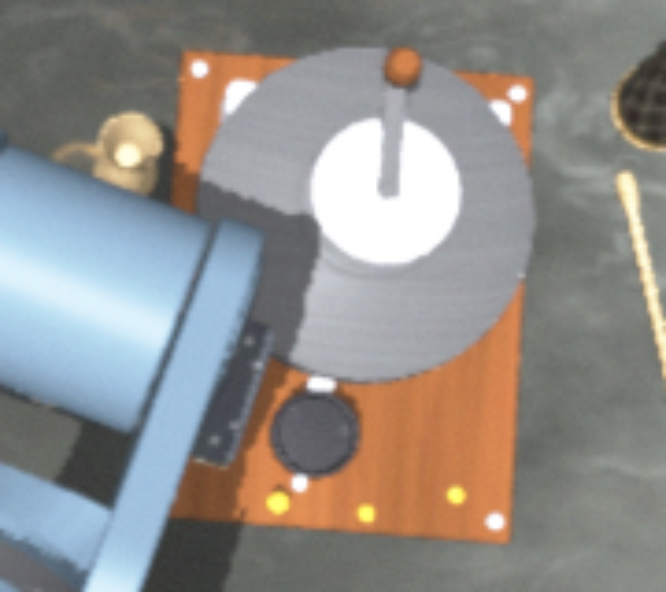

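```bash
python3 -c "
from cell import robot
print(robot.sign_off())"
```

```text
the job is handed in; nothing more can be done
None
```

I swung the lever anticlockwise with the shut fingers inside the thumb cup, and it clicked into the notch by the tall brass peg. I then lifted clear and handed the job in at about 16.5 s. The peg's notch was the first one reached, so the lever did not have to pass any other.

**Click:** The push stayed at about 6 N or less. Then the cup sprang up under the fingers with about 8 N, with the lever about 0.05 rad to the right of the peg line, which is within the stated 0.10 rad.

**Cup height:** As I lifted, the fingers came off the floor about 13 mm higher than where they had touched it at the start; 11 mm was expected. The camera estimate put the floor at 56.5 mm against 57 mm, and the predicted rim outline fits the cup fully up. I did not push the lever sideways to test that it is locked.

**Jigger and salt cellar:** The jigger looks unmoved in the last top picture. The detector put both within about 3 pixels of where they started.

**Disagreements:**
- The fingertips seemed to end about 20–25 mm above the reported TCP. I therefore found the cup floor by touch rather than by the stated geometry.
- The two cameras' lever angles differed by about 0.02 rad.

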